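# Set the step attenuator to its third click and confirm

## Task

On the step attenuator (the low aluminium box with the slot and the upright lever), push the lever gently along its slot from its home end, counting the clicks: its home rest does not count, and it must be left resting in the third detent without ever being pushed past it. Then press the round button on the same box fully down and let it come back up, with the lever still in the third detent. Only push with the fingertips: do not pinch the lever, and leave everything else lying where it is.

Things in the scene. Friction and masses are not known exactly. Their poses are not given: they have to be found in the camera images.
- attenuator: Low aluminium box fixed to the bench, 130 (x) by 200 (y) by 55 mm high; origin at the centre of its underside, z up, yaw varies. Flat top 55 mm above the bench. The lever's slot runs along the box's y at x = -25 mm. Beside it are six black index marks 18 mm apart, one per detent, the home and third ones longer. The round button stands at x +40, y +60 mm, a loose adaptor at about x +45, y -75.
- lever (a joint): Travel of the lever, m: 0 at the home stop (its start), growing towards the box's +y, 0.090 at the far stop. Detents every 0.018: first 0.018, second 0.036, third 0.054. Leaving a detent takes up to 6 N (5 N spring, give or take 15 percent, and 1 N friction), balanced 9 mm on (it may stick within 1 mm of there); beyond that it snaps forward by itself into the next detent, and rests there within 1 mm.
- handle_top (a point): Centre of the top face, 93 mm above the bench, of the lever's black grip, 26 mm (box x) by 12 mm (along the slot, box y) by 26 mm high, on a thin stem that keeps it 12 mm clear of the box's top. At home it is at box y = -45 mm, in the third detent at +9 mm. The box's top is bare behind it, to the box's edge 49 mm from its rear face.
- btn (a joint): Travel of the push button, m: 0 up, 0.006 fully down; a spring needs 5 N for the full travel and returns it.
- btn_top (a point): Centre of the top face of the round grey button cap, 24 mm across, in a dark housing on the attenuator's top; it points up.
- adaptor: Loose steel coaxial adaptor standing upright on the attenuator's top, 15 mm across, 28 mm high; origin at the centre of its foot. To be left alone.
- dial_box: Neighbouring fixed box of the same size, 130 by 200 by 55 mm, origin at the centre of its underside, with a dial and two posts on top up to 81 mm above the bench. Not used.
- mouse: Loose black computer mouse, 105 by 60 by 33 mm, lying between the two boxes; origin at the centre of its underside. To be left alone.
- pen: Loose pen 134 mm long (along its y), 10 mm thick, lying on top of the dial box; origin under its middle. To be left alone.
- driver: Loose screwdriver 160 mm long lying behind the boxes. To be left alone.
- jar: Loose jar 52 mm across, 70 mm high, standing behind the boxes; origin at the centre of its foot. To be left alone.
- wafer_box: Loose flat carrier box 110 by 110 by 32 mm at the left of the boxes; origin at the centre of its underside. To be left alone.
Mind the look-alikes: they are no part of the job. Leave any orange or red look-alike of the attenuator alone.

How it is judged:
By the outcome, as a careful person would: the job done as asked, in the order asked, and still so for the second after the job is handed in, with the robot touching nothing.
It also fails if it takes over 72 s, if anything falls off the work surface, if the arm or the gripper's body presses on something with over 40 N, if the wrist force passes 120 N, or if a joint passes its speed limit or range.

## Robot

A 6-joint arm with a two-finger parallel gripper is mounted at the origin on the work surface. World frame = base frame: x ahead of the robot, y to its left, z up, the work surface at z = 0. Lengths are in m, angles in rad, forces in N, time in s.
With the tool pointing down it reaches from about 0.25 to 0.8 m from the base axis. Payload 8.5 kg.
Tool frame: the origin (TCP) lies at the very end of the fingers, on their centre line; the grasp point (between the pads) lies 19 mm behind it; z points along the fingers, y is the direction in which the jaws open and shut (so a half turn about z gives the same grasp; the last joint's range is limited). The gripper opens to 85 mm and grips with 20 to 120 N. Pads are 22 mm wide; open, the fingers measure 114 mm over their backs; the gripper's body (76 mm by 85 mm) begins 54 mm behind the grasp point. The pads swing forward as they close: fully open they stand 13 mm farther back than shut.
Start: joints at [-1.334, 0.238, -0.013, 1.319, 0, 1.571], TCP at [0.123, -0.51, 0.193] pointing down, gripper open.
Joint ranges: [-2.66, 2.66], [-1.03, 1.9], [-1.14, 1.46], [-1.82, 2.27], [-1.45, 1.34], [-3.14, 3.14]. Speed limits (rad/s): [2.22, 2.22, 2.79, 3.14, 3.14, 3.14].

## Interface

Orientations are given as a rotation vector (axis times angle).
In Python, from cell import ctrl gives the robot as it stands. The module is installed in compiled form; this text tells all that it offers.
- The arm moves only by the shell command python3 -m crank 'ROWS' [OPENING]. ROWS is JSON, one flat list of numbers, 6 for each row, row after row: the shift along the tool's x, y, z as a fraction of full scale, then the turn, a rotation vector about the tool's x, y, z as a fraction of full scale. In form: [x, y, z, wx, wy, wz, x, y, z, wx, wy, wz, ...]. A call has 1 to 20 rows; each row shifts and turns the commanded pose from where the row before left it, along the tool's axes as they then stand; what a row does not reach is not made up. Full scale, the value 1, is 50 mm for a shift and 0.08 rad for a turn. A row lasts 1/8 s, in which the tool goes at most 62.5 mm and 10.7 degrees, less where a joint would pass 70% of its speed; a pose out of reach is approached as far as the arm can. A call with a number of a shift or a turn outside -1 to 1 is refused whole. A call with a gripper value outside its range is refused whole. OPENING is the closure, from 0 (fully open) to 1 (shut), set as the call begins (- or left out, the last holds). The fingers move at their own pace and stop on an object; the grip force is fixed at half the most. Time passes only in rows, so rows that do not move let the fingers close. It gives the time, the measured TCP pose, the force and the opening at its end, in the units of the state.
- ctrl.read_state(): the state, without advancing time (a new reading comes with each control period).
- ctrl.camera(name): name is "scene" or "top" or "wrist"; returns a dict with "frame" (420x560x3 uint8, red, green, blue), "depth" (420x560 float32, m along the optical axis (not along the pixel's ray), 0 where there is no reading), "camera_matrix" (3x3 intrinsics, pixels), "k1" (the pictures are not rectified: a ray, as slopes to the right and down, at radius r is drawn at 1 + k1 r^2 times it, then the intrinsics apply), "camera_from_world" (4x4, takes a point from world to camera coordinates). Camera axes: x right, y down, z forward; pixel columns grow to the right and rows downward; lengths in m; the calibration is good to about 2 mm. A picture is of the moment at which its call begins.
- ctrl.finish_job(): hands the job in, once; it reports no verdict.
Trained networks look in a picture, given as the dict that the camera call returned (one of the last four; its "shot" number tells which), for a name from the list of things; names that differ only in an ending like _2 or _b are one class to them, and where a whole thing is asked for, a point or a joint stands for the part that bears it (a point fixed in the world has none). Each returns a list of dicts, best first, with "score" (0 to 1); they miss things now and then, are a little off and sometimes report something else, mostly with a low value. They report only what shows in the picture. A call takes as long as a camera call. They do not tell look-alikes from the thing itself.
- ctrl.outline_of(picture, thing): "pixels" (420x560 bool, what is visible of it) and "position" ([column, row] in pixels, amid what is visible of it).
The state is a dict: "clock": time; "qpos": joint angles; "qd": joint speeds; "joint_efforts": joint torques, N m; "eef_pos": TCP position; "eef_rot": TCP orientation; "ft_force": force on the tool from outside, world axes, zero at the start; "ft_torque": the same for the moment, N m; "opening": finger opening in m.
Only numpy, scipy, OpenCV 4.12 (cv2) and the standard library are available. Lean on these libraries where they do the work, as an engineer would, in place of code of your own. Each camera call takes 0.05 s, during which the arm holds its last target.

## Working session

There is one attempt and no reset: what is moved stays moved. The work goes in short steps, Python scripts to look and compute and a shell command to move; the robot and the scene stay as the last step left them, time stands still between calls to the robot, and variables do not carry over. Pictures are saved under pics/ and viewed, and the job is handed in when it is done.

```bash
mkdir -p pics
cat > h.py <<'E'
import numpy as np, cv2
from cell import ctrl
def save(p,n): cv2.imwrite('pics/'+n,cv2.cvtColor(p['frame'],cv2.COLOR_RGB2BGR))
def ray(p,u,v):
    K=p['camera_matrix'];k=p['k1']
    d=np.array([(u-K[0,2])/K[0,0],(v-K[1,2])/K[1,1]]);s=d.copy()
    for _ in range(20): s=d/(1+k*(s@s))
    return np.array([s[0],s[1],1.])
def world(p,u,v,z=None):
    "by depth, or on plane z"
    T=np.linalg.inv(np.array(p['camera_from_world']));r=ray(p,u,v)
    if z is None: c=r*p['depth'][int(round(v)),int(round(u))];return T[:3,:3]@c+T[:3,3]
    d=T[:3,:3]@r;o=T[:3,3];return o+d*(z-o[2])/d[2]
def proj(p,X):
    T=np.array(p['camera_from_world']);c=T[:3,:3]@np.array(X)+T[:3,3];s=c[:2]/c[2]
    s=s*(1+p['k1']*(s@s));K=p['camera_matrix'];return K[0,0]*s[0]+K[0,2],K[1,1]*s[1]+K[1,2]
E
python3 - <<'E'
from h import *
s=ctrl.read_state();print({k:np.round(v,3) for k,v in s.items()})
t=ctrl.camera('top');save(t,'top1.png')
c=ctrl.camera('scene');save(c,'scene1.png')
for p,n in((t,'top'),(c,'scene')):
  for th in('attenuator','handle_top','btn_top','adaptor','dial_box'):
    for o in ctrl.outline_of(p,th)[:4]:
      u,v=o['position'];print(n,th,round(o['score'],2),np.round([u,v]),np.round(world(p,u,v),3))
E
```

```text
{'clock': np.float64(0.0), 'qpos': array([-1.334,  0.239, -0.014,  1.319,  0.   ,  1.571]), 'qd': array([ 0.002, -0.   ,  0.001,  0.   , -0.001, -0.001]), 'joint_efforts': array([-1.0000e-03, -5.3877e+01,  3.4644e+01,  1.8000e-02, -0.0000e+00,
        0.0000e+00]), 'eef_pos': array([ 0.123, -0.51 ,  0.192]), 'eef_rot': array([-3.118, -0.371,  0.   ]), 'ft_force': array([-0.078, -0.515,  0.342]), 'ft_torque': array([-0.012, -0.031,  0.005]), 'opening': np.float64(0.085)}
top attenuator 0.98 [438. 313.] [ 0.209 -0.318  0.055]
top attenuator 0.87 [432.  98.] [ 0.79  -0.315  0.051]
top attenuator 0.8 [400. 178.] [ 0.563 -0.226  0.058]
top handle_top 0.58 [420. 186.] [ 0.535 -0.269  0.093]
top handle_top 0.4 [456.  98.] [ 0.776 -0.368  0.088]
top btn_top 0.56 [414. 297.] [ 0.249 -0.25   0.081]
top btn_top 0.44 [376. 165.] [ 0.593 -0.156  0.079]
top dial_box 0.88 [232. 190.] [0.523 0.227 0.055]
top dial_box 0.32 [320. 104.] [ 0.777 -0.008  0.026]
scene attenuator 0.85 [224. 299.] [ 0.586 -0.234  0.053]
scene attenuator 0.85 [109. 245.] [ 0.228 -0.326  0.054]
scene attenuator 0.78 [258. 380.] [ 0.792 -0.325  0.053]
scene handle_top 0.7 [237. 386.] [ 0.788 -0.375  0.089]
scene handle_top 0.56 [ 89. 236.] [ 0.199 -0.36   0.09 ]
scene btn_top 0.66 [248. 282.] [ 0.604 -0.171  0.074]
scene adaptor 0.46 [213. 320.] [ 0.626 -0.297  0.068]
scene dial_box 0.95 [327. 206.] [0.542 0.209 0.058]
scene dial_box 0.64 [199. 289.] [ 0.552 -0.273  0.092]
```

View pics/top1.png

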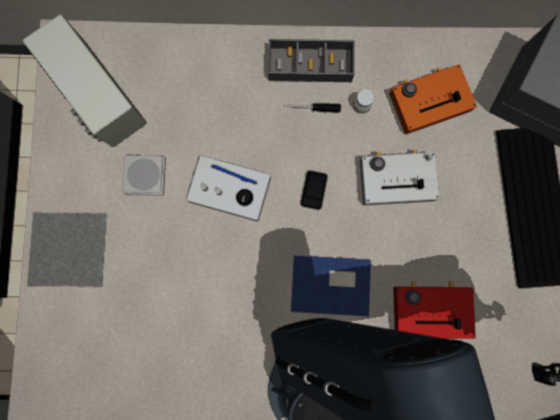

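View pics/scene1.png

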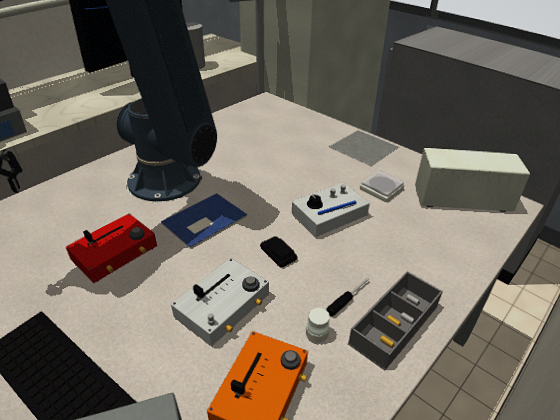

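Run:
```python
import cv2
i=cv2.imread('pics/top1.png');cv2.imwrite('pics/top1c.png',cv2.resize(i[110:250,330:500],None,fx=4.5,fy=4.2,interpolation=cv2.INTER_CUBIC))
```

```text
(no output)
```

View pics/top1c.png

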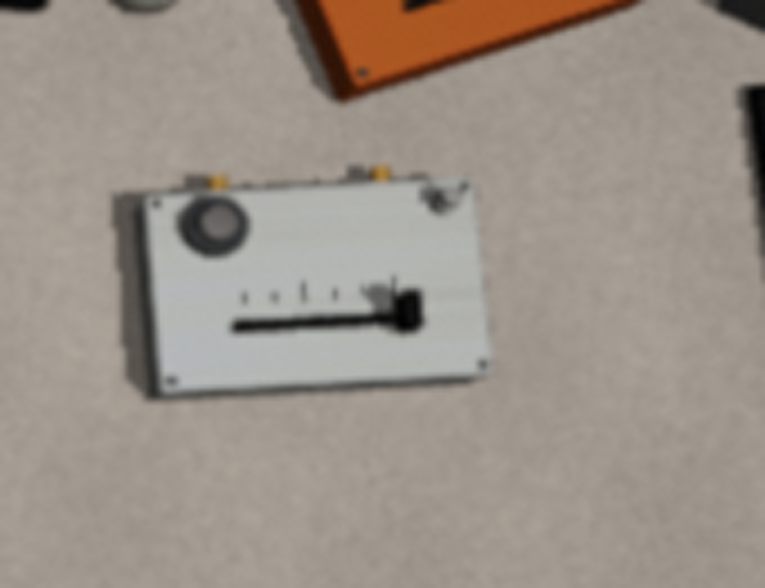

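The top view shows these candidates for the attenuator:
- Aluminium box with slot and lever at (400,178). This one matches the description.
- Orange look-alike at (432,98).
- Red look-alike at (438,313).
- Dial box at (232,190), which has a dial and no slot.

The crop confirms the aluminium box. It has index marks, the lever at its right (home, -y) end, the button at the upper left and the adaptor at the upper right. Next I fit its pose.

Run:
```python
from h import *
t=ctrl.camera('top')
f=lambda a,b:(330+a/4.5,110+b/4.2)
P=[world(t,*f(*q),.055)[:2] for q in((145,193),(470,180),(490,378),(160,396))]
P=np.array(P);print(np.round(P,4), np.linalg.norm(np.roll(P,-1,0)-P,axis=1))
c=P.mean(0);yv=(P[0]+P[3]-P[1]-P[2]);yaw=np.arctan2(-yv[0],yv[1]);print(c,yaw)
R=np.array([[np.cos(yaw),-np.sin(yaw)],[np.sin(yaw),np.cos(yaw)]])
for n,q,z in(('handle',(408,306),.093),('btn',(217,222),.078)):
  w=world(t,*f(*q),z)[:2];print(n,w,'box',R.T@(w-c))
for n,b,z in(('handle',(-.025,-.045),.093),('btn',(.04,.06),.08)):print(n,c+R@b)
s=ctrl.read_state();from scipy.spatial.transform import Rotation as Ro
print(Ro.from_rotvec(s['eef_rot']).as_matrix().round(3))
d=t['depth'];
for q in((217,222),(195,222),(217,245),(408,306)):
  u,v=f(*q);print(world(t,u,v))
```

```text
[[ 0.6226 -0.1234]
 [ 0.634  -0.3189]
 [ 0.5051 -0.3284]
 [ 0.4902 -0.1321]] [0.1958607  0.12929263 0.19685072 0.13261746]
[ 0.5629742  -0.22568574] 0.06712081135334283
handle [ 0.54445532 -0.27014731] box [-0.02145924 -0.04311938]
btn [ 0.59929017 -0.16236697] box [0.040481   0.06074046]
handle [ 0.54104867 -0.27226117]
btn [ 0.59885991 -0.16313803]
[[ 0.972  0.235 -0.   ]
 [ 0.235 -0.972  0.   ]
 [-0.    -0.    -1.   ]]
[ 0.59910962 -0.16220498  0.07885837]
[ 0.60078811 -0.15080119  0.06991156]
[ 0.58713751 -0.164845    0.06446348]
[ 0.5450142  -0.27103998  0.08973059]
```

```bash
python3 -m crank '[0,0,-0.6,0,0,0, 0.62,-0.13,-0.06,0,0,0, 0.62,-0.13,-0.06,0,0,0, 0.62,-0.13,-0.06,0,0,0, 0.62,-0.13,-0.06,0,0,0, 0.62,-0.13,-0.06,0,0,0, 0.62,-0.13,-0.06,0,0,0, 0.62,-0.13,-0.06,0,0,0, 0.62,-0.13,-0.06,0,0,0, 0.62,-0.13,-0.06,0,0,0, 0.62,-0.13,0,0,0,0, 0.62,-0.13,0,0,0,0, 0.62,-0.13,0,0,0,0, 0.62,-0.13,0,0,0,0, 0,0,0,0,0,0.7, 0,0,0,0,0,0.7, 0,0,0,0,0,0.7, 0,0,0,0,0,0, 0,0,0,0,0,0]' 1
python3 - <<'E'
from h import *
from scipy.spatial.transform import Rotation as Ro
s=ctrl.read_state();print(s['clock'],s['eef_pos'],s['ft_force'],s['opening']);print(Ro.from_rotvec(s['eef_rot']).as_matrix().round(3))
t=ctrl.camera('wrist');save(t,'w1.png')
for th in('attenuator','handle_top','btn_top','adaptor'):
    for o in ctrl.outline_of(t,th)[:3]:
      u,v=o['position'];print(th,round(o['score'],2),np.round([u,v]),np.round(world(t,u,v),3))
E
```

```text
clock: 3.02
eef_pos: [0.4951, -0.3337, 0.25]
eef_rot: [-3.14, -0.11, 0.0]
ft_force: [-0.3, -0.2, 0.4]
opening: -0.0001
3.025 [ 0.49507103 -0.33366135  0.24996254] [-0.2632317  -0.19078885  0.36280569] -9.802502680626245e-05
[[ 0.998  0.07  -0.   ]
 [ 0.07  -0.998  0.   ]
 [-0.    -0.    -1.   ]]
attenuator 0.85 [278. 368.] [ 0.226 -0.348  0.058]
handle_top 0.98 [224. 129.] [ 0.544 -0.273  0.096]
btn_top 0.98 [117.  58.] [ 0.601 -0.167  0.077]
adaptor 0.5 [253.  50.] [ 0.616 -0.298  0.084]
```

View pics/w1.png

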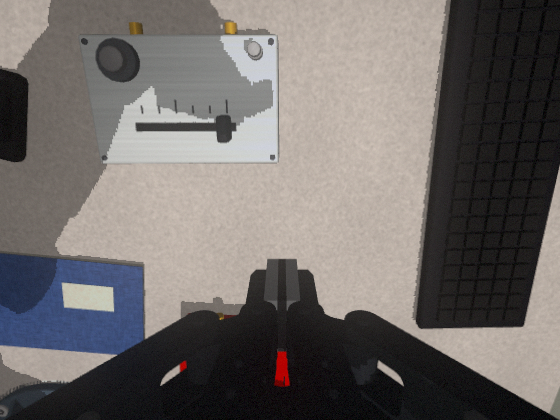

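Run:
```python
from h import *
t=ctrl.camera('wrist')
im=cv2.cvtColor(t['frame'],cv2.COLOR_RGB2BGR);cv2.imwrite('pics/w1c.png',cv2.resize(im[20:180,70:290],None,fx=3.6,fy=3.6,interpolation=cv2.INTER_CUBIC))
cv2.imwrite('pics/w1d.png',cv2.resize(im[240:400,180:390],None,fx=3.6,fy=3.6,interpolation=cv2.INTER_CUBIC))
for y in(-.011,.011):print(proj(t,[.50,-.33+y,.25]))
```

```text
(np.float64(295.39562132724166), np.float64(235.36895470030404))
(np.float64(257.52475941882483), np.float64(232.95470966246455))
```

View pics/w1c.png

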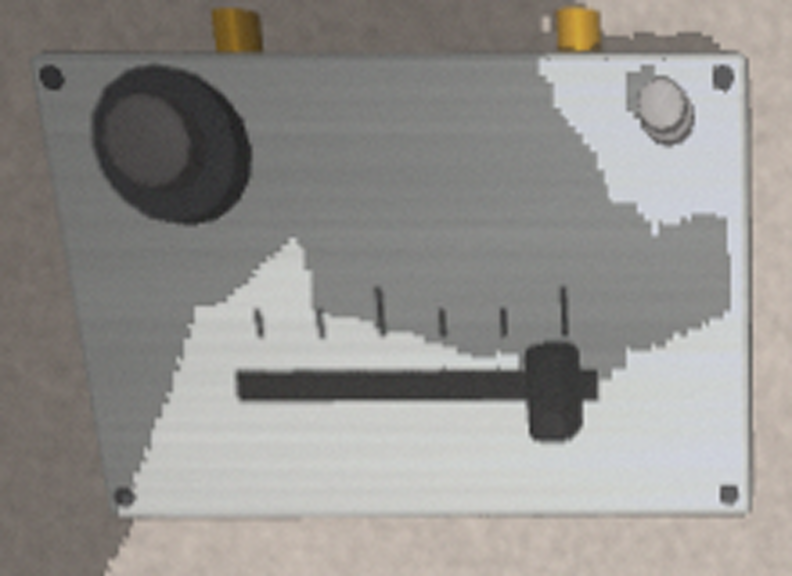

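View pics/w1d.png

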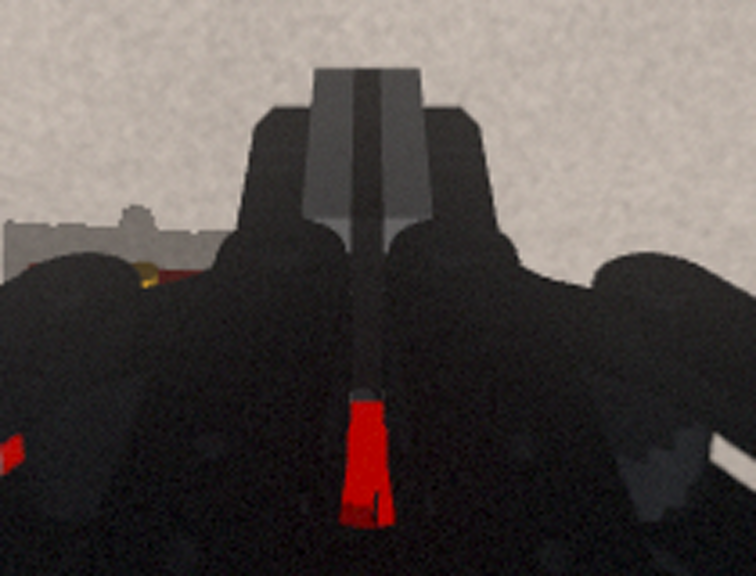

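Run:
```python
from h import *
t=ctrl.camera('wrist')
f=lambda a,b:(70+a/3.6,20+b/3.6)
P=np.array([world(t,*f(*q),.055)[:2] for q in((38,54),(745,54),(747,514),(119,516))])
print(np.round(P,4), np.linalg.norm(np.roll(P,-1,0)-P,axis=1))
c=P.mean(0);yv=(P[0]+P[3]-P[1]-P[2]);yaw=np.arctan2(-yv[0],yv[1]);print(c,yaw)
R=np.array([[np.cos(yaw),-np.sin(yaw)],[np.sin(yaw),np.cos(yaw)]])
for n,q,z in(('handle',(554,392),.093),('btn',(148,140),.079),('home mark',(563,310),.055),('3rd mark',(378,310),.055)):
  w=world(t,*f(*q),z)[:2];print(n,w,'box',R.T@(w-c))
for n,b,z in(('handle',(-.025,-.045),.093),('btn',(.04,.06),.08)):print(n,c+R@b)
s=ctrl.read_state();print('tcp box',R.T@(s['eef_pos'][:2]-c))
```

```text
[[ 0.6214 -0.1238]
 [ 0.6357 -0.319 ]
 [ 0.5075 -0.3278]
 [ 0.4933 -0.1333]] [0.19570702 0.12842702 0.1950389  0.1284016 ]
[ 0.56447941 -0.2259956 ] 0.07290929681221499
handle [ 0.54377392 -0.27339754] box [-0.02410346 -0.04576772]
btn [ 0.59995124 -0.16311392] box [0.03995819 0.06013069]
home mark [ 0.56429441 -0.26959633] box [-0.00336059 -0.04347142]
3rd mark [ 0.56043484 -0.21509649] box [-0.00323987  0.01116478]
handle [ 0.54282384 -0.27269717]
btn [ 0.60000246 -0.16324122]
tcp box [-0.07707721 -0.10230276]
```

```bash
python3 -m crank '[0.52,-0.17,0,0,0,0, 0.52,-0.17,0,0,0,0, 0,0,0.5,0,0,0, 0,0,0.5,0,0,0, 0,0,0.5,0,0,0, 0,0,0.5,0,0,0, 0,0,0.5,0,0,0, 0,0,0.5,0,0,0, 0,0,0.18,0,0,0, 0,0,0.18,0,0,0, 0,0,0,0,0,0, 0,0,0,0,0,0]'
cat > look.py <<'E'
import sys
from h import *
n=sys.argv[1]
s=ctrl.read_state();c=np.array([.5642,-.226]);a=.072
R=np.array([[np.cos(a),-np.sin(a)],[np.sin(a),np.cos(a)]])
print('t',s['clock'],'tcp box',(R.T@(s['eef_pos'][:2]-c)).round(4),'z',s['eef_pos'][2].round(4),'F box',(R.T@s['ft_force'][:2]).round(2),s['ft_force'][2].round(2))
ims=[]
for cam in('wrist','scene'):
    p=ctrl.camera(cam)
    for th in('handle_top',):
        for o in ctrl.outline_of(p,th)[:4]:
            u,v=o['position'];w=world(p,u,v,.093);b=R.T@(w[:2]-c)
            if abs(b[0])<.1 and abs(b[1])<.12: print(cam,o['score'].__round__(2),np.round([u,v]),'box',b.round(4))
    im=cv2.cvtColor(p['frame'],cv2.COLOR_RGB2BGR)
    if cam=='scene': im=cv2.resize(im[250:350,160:290],(520,400),interpolation=cv2.INTER_CUBIC);cv2.imwrite('pics/s'+n+'.png',im)
    else: cv2.imwrite('pics/w'+n+'.png',im)
E
python3 look.py 2
```

```text
clock: 4.88
eef_pos: [0.5462, -0.3133, 0.0828]
eef_rot: [3.139, 0.108, 0.002]
ft_force: [0.4, 0.3, -0.2]
opening: -0.0001
t 4.875 tcp box [-0.0242 -0.0858] z 0.0828 F box [0.43 0.29] -0.24
wrist 0.82 [208. 242.] box [-0.0196 -0.0446]
scene 0.47 [198. 292.] box [-0.0121 -0.0538]
```

View pics/w2.png

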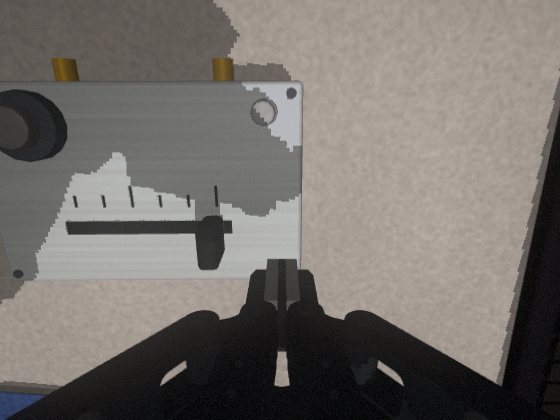

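View pics/s2.png

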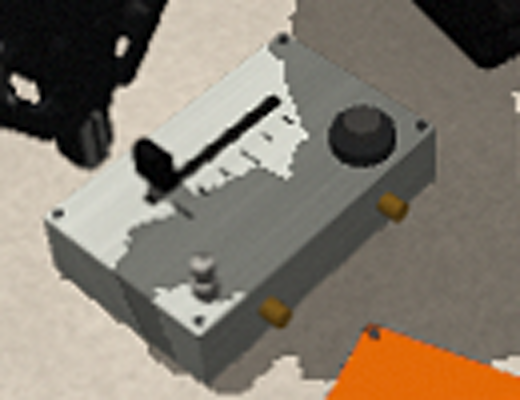

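```bash
python3 -m crank '[0,-0.08,0,0,0,0, 0,-0.08,0,0,0,0, 0,-0.08,0,0,0,0, 0,-0.08,0,0,0,0, 0,-0.06,0,0,0,0, 0,0,0,0,0,0, 0,0,0,0,0,0]'; python3 look.py 3
```

```text
clock: 5.95
eef_pos: [0.5445, -0.2942, 0.082]
eef_rot: [-3.14, -0.108, -0.0]
ft_force: [0.2, -0.9, -0.9]
opening: -0.0003
t 5.95 tcp box [-0.0245 -0.0666] z 0.082 F box [ 0.18 -0.91] -0.92
wrist 0.8 [240. 244.] box [-0.0208 -0.0435]
scene 0.51 [200. 292.] box [-0.0067 -0.0524]
```

View pics/w3.png

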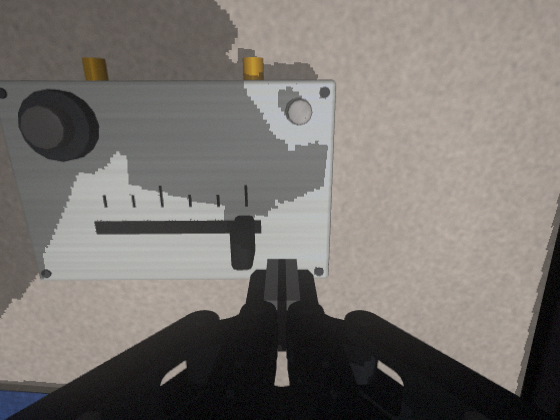

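```bash
r='python3 -m crank'
python3 -m crank '[0,-0.04,0,0,0,0, 0,-0.04,0,0,0,0, 0,0,0,0,0,0, 0,0,0,0,0,0]'
python3 -m crank '[0,-0.02,0,0,0,0, 0,0,0,0,0,0]'
python3 -m crank '[0,-0.02,0,0,0,0, 0,0,0,0,0,0]'
python3 -m crank '[0,-0.02,0,0,0,0, 0,0,0,0,0,0]'
python3 -m crank '[0,-0.02,0,0,0,0, 0,0,0,0,0,0]'; python3 look.py 4
```

```text
clock: 6.65
eef_pos: [0.5442, -0.2901, 0.082]
eef_rot: [-3.14, -0.108, 0.0]
ft_force: [0.2, -0.2, -0.3]
opening: 0.0001
clock: 6.9
eef_pos: [0.5441, -0.2891, 0.082]
eef_rot: [-3.14, -0.108, 0.0]
ft_force: [0.1, 1.0, 0.0]
opening: -0.0003
clock: 7.15
eef_pos: [0.544, -0.2881, 0.082]
eef_rot: [-3.14, -0.108, 0.0]
ft_force: [0.2, -0.3, -0.9]
opening: 0.0001
clock: 7.4
eef_pos: [0.544, -0.2871, 0.082]
eef_rot: [-3.14, -0.108, 0.0]
ft_force: [0.7, 1.0, 0.1]
opening: -0.0003
clock: 7.65
eef_pos: [0.5439, -0.2861, 0.082]
eef_rot: [-3.14, -0.108, 0.0]
ft_force: [-0.2, 0.3, 0.5]
opening: -0.0
t 7.65 tcp box [-0.0246 -0.0585] z 0.082 F box [-0.13  0.31] 0.52
wrist 0.6 [256. 243.] box [-0.0199 -0.0443]
scene 0.5 [197. 289.] box [-0.0194 -0.0507]
```

```bash
python3 -m crank '[0,-0.02,0,0,0,0, 0,0,0,0,0,0]'|sed -n '2p;4p'
python3 -m crank '[0,-0.02,0,0,0,0, 0,0,0,0,0,0]'|sed -n '2p;4p'
python3 -m crank '[0,-0.02,0,0,0,0, 0,0,0,0,0,0]'|sed -n '2p;4p'
python3 look.py 5
```

```text
eef_pos: [0.5438, -0.2851, 0.082]
ft_force: [1.0, 1.1, -0.4]
eef_pos: [0.5438, -0.2841, 0.082]
ft_force: [-0.5, 0.3, -1.2]
eef_pos: [0.5437, -0.2831, 0.082]
ft_force: [-0.1, 0.6, 0.1]
t 8.6 tcp box [-0.0245 -0.0555] z 0.082 F box [-0.08  0.62] 0.1
wrist 0.94 [259. 242.] box [-0.0198 -0.0429]
```

View pics/w5.png

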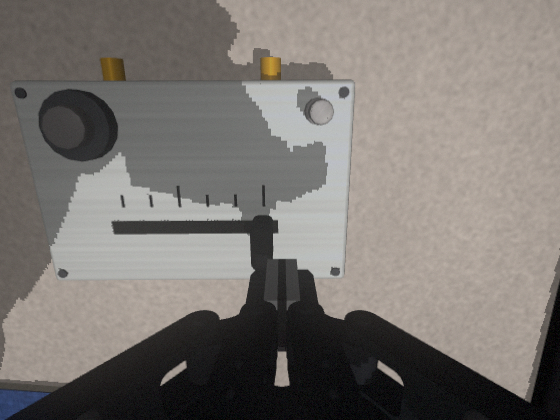

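Run:
```python
from h import *
t=ctrl.camera('wrist');s=ctrl.read_state()
c=np.array([.5642,-.226]);a=.072
R=np.array([[np.cos(a),-np.sin(a)],[np.sin(a),np.cos(a)]])
def pb(x,y,z): return np.round(proj(t,[*(c+R@[x,y]),z]),1)
print('tcp',np.round(proj(t,s['eef_pos']),1))
for z in(.093,.067):
  for x in(-.038,-.012):print(z,x,[pb(x,y,z) for y in(-.051,-.039)])
for y in(-.064,-.0555,-.047):print('tip',[pb(x,y,.082) for x in(-.0355,-.0135)])
im=cv2.cvtColor(t['frame'],cv2.COLOR_RGB2BGR);cv2.imwrite('pics/w5c.png',cv2.resize(im[190:340,200:360],None,fx=4.5,fy=4,interpolation=cv2.INTER_CUBIC))
d=t['depth']
for v in(225,240,255,265,275):print(v,[(u,np.round(world(t,u,v),3).tolist()) for u in(258,266,272,280)])
```

```text
tcp [282.2 242.4]
0.093 -0.038 [array([274.3, 272.2]), array([253. , 272.2])]
0.093 -0.012 [array([273.8, 229.2]), array([251.6, 229.3])]
0.067 -0.038 [array([275.1, 252.6]), array([256.3, 252.6])]
0.067 -0.012 [array([274.7, 214. ]), array([255.2, 214. ])]
tip [array([296.5, 259.4]), array([296.8, 224.6])]
tip [array([282.2, 259.4]), array([282. , 224.7])]
tip [array([267.9, 259.5]), array([267.3, 224.8])]
225 [(258, [0.556, -0.269, 0.088]), (266, [0.556, -0.273, 0.088]), (272, [0.551, -0.277, 0.074]), (280, [0.545, -0.282, 0.056])]
240 [(258, [0.55, -0.27, 0.094]), (266, [0.55, -0.274, 0.094]), (272, [0.543, -0.277, 0.078]), (280, [0.534, -0.282, 0.057])]
255 [(258, [0.54, -0.27, 0.093]), (266, [0.541, -0.274, 0.095]), (272, [0.536, -0.278, 0.083]), (280, [0.523, -0.283, 0.056])]
265 [(258, [0.534, -0.27, 0.094]), (266, [0.535, -0.275, 0.095]), (272, [0.554, -0.278, 0.131]), (280, [0.554, -0.281, 0.131])]
275 [(258, [0.549, -0.272, 0.132]), (266, [0.554, -0.276, 0.14]), (272, [0.554, -0.278, 0.14]), (280, [0.554, -0.281, 0.14])]
```

View pics/w5c.png

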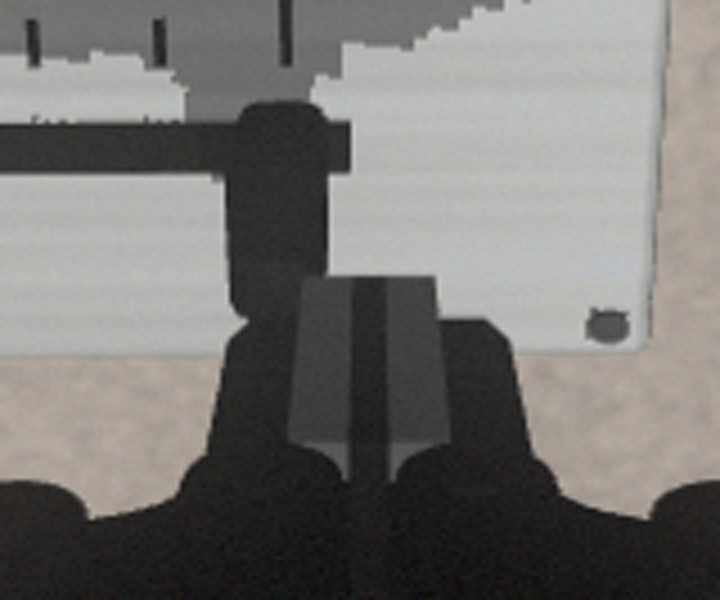

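Run:
```python
from h import *
t=ctrl.camera('scene');s=ctrl.read_state()
im=cv2.cvtColor(t['frame'],cv2.COLOR_RGB2BGR);im=cv2.resize(im[210:340,140:290],(750,650),interpolation=cv2.INTER_CUBIC)[:600]
for dz,col in((0,(0,0,255)),(.05,(0,255,0))):
  u,v=proj(t,s['eef_pos']+[0,0,dz]);print(u,v);cv2.circle(im,(int((u-140)*5),int((v-210)*5)),5,col,-1)
cv2.imwrite('pics/s6.png',im)
```

```text
194.10996925782476 292.5080841489429
191.56040172645908 277.290387337415
```

View pics/s6.png

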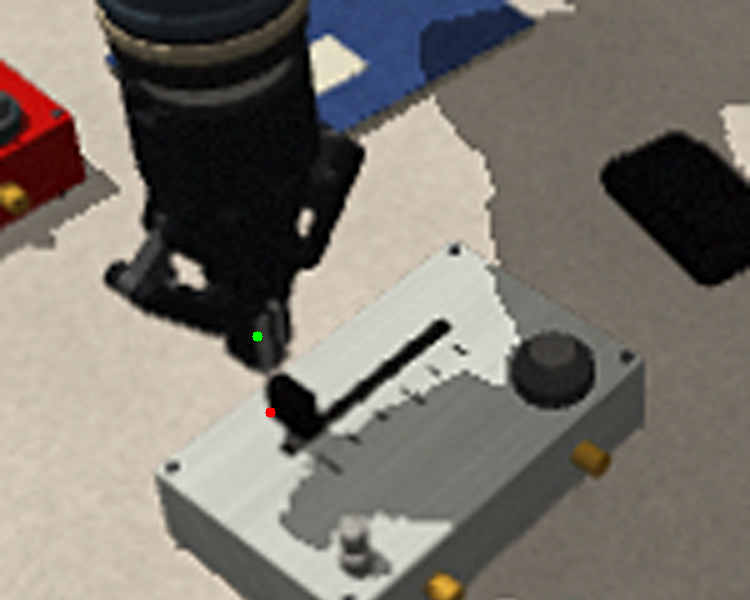

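The scene view shows that the fingers end above the reported TCP (red dot). I measure the real tip from depth before going on.

Run:
```python
from h import *
s=ctrl.read_state();e=s['eef_pos']
c=np.array([.5642,-.226]);a=.072
R=np.array([[np.cos(a),-np.sin(a)],[np.sin(a),np.cos(a)]])
for cam in('wrist','scene','top'):
  t=ctrl.camera(cam)
  pts=[]
  for v in range(0,420):
    for u in range(0,560):
      if t['depth'][v,u]<=0: continue
      if cam!='wrist' and not(150<u<460): continue
      w=world(t,u,v)
      b=R.T@(w[:2]-e[:2])
      if abs(b[0])<.03 and abs(b[1])<.04 and w[2]>.1: pts.append((w[2],b[0],b[1],u,v))
  pts=np.array(pts)
  if not len(pts):continue
  o=np.argsort(pts[:,0]);print(cam,len(pts));print(pts[o[:25:2]].round(3))
```

```text
wrist 33322
[[ 1.24e-01  1.00e-02  2.00e-03  2.77e+02  2.59e+02]
 [ 1.25e-01  1.00e-02  5.00e-03  2.71e+02  2.59e+02]
 [ 1.25e-01  1.00e-02 -4.00e-03  2.92e+02  2.59e+02]
 [ 1.25e-01  1.00e-02  4.00e-03  2.73e+02  2.59e+02]
 [ 1.25e-01  1.00e-02 -6.00e-03  2.96e+02  2.59e+02]
 [ 1.25e-01  1.10e-02  7.00e-03  2.67e+02  2.59e+02]
 [ 1.25e-01  1.10e-02  5.00e-03  2.72e+02  2.59e+02]
 [ 1.25e-01  1.10e-02 -2.00e-03  2.86e+02  2.59e+02]
 [ 1.25e-01  1.10e-02  3.00e-03  2.75e+02  2.59e+02]
 [ 1.26e-01  1.10e-02 -1.00e-03  2.85e+02  2.59e+02]
 [ 1.26e-01  1.10e-02  6.00e-03  2.68e+02  2.59e+02]
 [ 1.26e-01  1.10e-02 -5.00e-03  2.94e+02  2.59e+02]
 [ 1.26e-01  1.10e-02  2.00e-03  2.78e+02  2.59e+02]]
scene 3064
[[ 1.21e-01  1.00e-02  3.00e-03  1.96e+02  2.82e+02]
 [ 1.23e-01  1.20e-02 -5.00e-03  1.94e+02  2.84e+02]
 [ 1.25e-01  1.20e-02  4.00e-03  1.97e+02  2.81e+02]
 [ 1.26e-01  1.10e-02 -1.00e-03  1.95e+02  2.82e+02]
 [ 1.27e-01  1.10e-02 -6.00e-03  1.93e+02  2.83e+02]
 [ 1.27e-01  8.00e-03 -1.00e-02  1.91e+02  2.83e+02]
 [ 1.28e-01  5.00e-03 -1.30e-02  1.89e+02  2.83e+02]
 [ 1.29e-01  1.1
[... 300 characters left out ...]
]]
top 575
[[ 1.25e-01 -1.00e-02  6.00e-03  4.27e+02  1.85e+02]
 [ 1.27e-01 -7.00e-03  7.00e-03  4.27e+02  1.84e+02]
 [ 1.34e-01 -1.10e-02  2.00e-03  4.30e+02  1.85e+02]
 [ 1.35e-01 -1.10e-02  7.00e-03  4.28e+02  1.85e+02]
 [ 1.36e-01 -1.20e-02 -5.00e-03  4.33e+02  1.85e+02]
 [ 1.42e-01 -7.00e-03  9.00e-03  4.28e+02  1.83e+02]
 [ 1.53e-01 -1.20e-02  7.00e-03  4.30e+02  1.84e+02]
 [ 1.66e-01 -1.10e-02  1.30e-02  4.29e+02  1.83e+02]
 [ 1.71e-01 -1.00e-03  2.60e-02  4.24e+02  1.79e+02]
 [ 1.72e-01 -9.00e-03  2.00e-02  4.27e+02  1.82e+02]
 [ 1.73e-01 -1.40e-02  2.80e-02  4.24e+02  1.84e+02]
 [ 1.74e-01 -1.20e-02  2.10e-02  4.27e+02  1.83e+02]
 [ 1.75e-01 -2.00e-03  2.50e-02  4.25e+02  1.79e+02]]
```

All three cameras agree: the true fingertips are at z≈0.124, about 42 mm above the reported TCP z, with x and y as reported. I back off, descend part of the way, and measure again.

```bash
python3 -m crank '[0,0.25,0,0,0,0, 0,0.25,0,0,0,0, 0,0,0.2,0,0,0, 0,0,0.2,0,0,0, 0,0,0.2,0,0,0, 0,0,0,0,0,0, 0,0,0,0,0,0]'
cat > tip.py <<'E'
from h import *
s=ctrl.read_state();e=s['eef_pos']
c=np.array([.5642,-.226]);a=.072
R=np.array([[np.cos(a),-np.sin(a)],[np.sin(a),np.cos(a)]])
t=ctrl.camera('wrist');pts=[]
for v in range(230,300):
    for u in range(240,320):
      w=world(t,u,v);b=R.T@(w[:2]-e[:2])
      if abs(b[0]-.011)<.004 and abs(b[1])<.012 and w[2]>.06: pts.append(w[2])
print('eef z',e[2],'tip z pct',np.percentile(pts,[0,1,5]).round(4),len(pts), 'box',(R.T@(e[:2]-c)).round(4), s['ft_force'].round(1))
save(t,'wtip%d.png'%(s['clock']*100))
E
python3 tip.py; python3 look.py 7
```

```text
clock: 9.93
eef_pos: [0.5456, -0.3079, 0.0521]
eef_rot: [-3.14, -0.108, -0.0]
ft_force: [-0.5, 0.1, 0.4]
opening: 0.0002
eef z 0.05207338783601358 tip z pct [0.0945 0.0954 0.0977] 1459 box [-0.0245 -0.0804] [-0.5  0.1  0.4]
t 9.975 tcp box [-0.0244 -0.0805] z 0.0523 F box [-0.4  -0.71] 0.22
wrist 0.77 [209. 264.] box [-0.0173 -0.0466]
scene 0.57 [197. 294.] box [-0.0077 -0.0597]
```

View pics/w7.png

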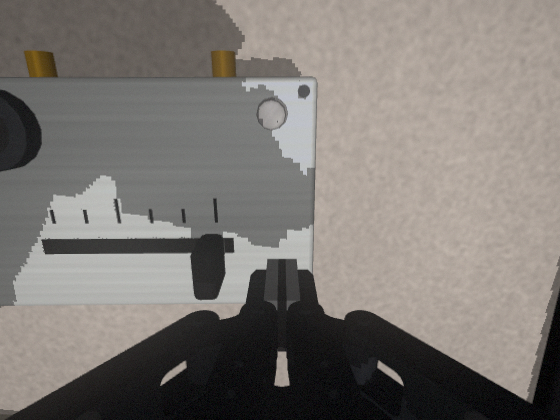

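View pics/s7.png

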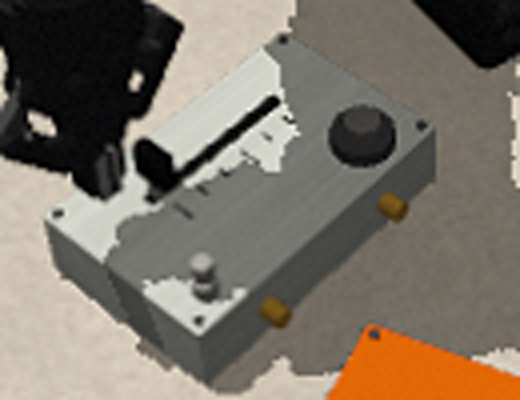

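```bash
python3 -m crank '[0,0,0.14,0,0,0, 0,0,0.14,0,0,0, 0,0,0,0,0,0, 0,-0.06,0,0,0,0, 0,-0.06,0,0,0,0, 0,-0.06,0,0,0,0, 0,0,0,0,0,0, 0,0,0,0,0,0]'
python3 tip.py; python3 look.py 8; python3 -c "
import cv2;i=cv2.imread('pics/w8.png');cv2.imwrite('pics/w8c.png',cv2.resize(i[190:340,200:360],None,fx=4.5,fy=4,interpolation=2))"
```

```text
clock: 11.18
eef_pos: [0.5449, -0.2991, 0.0381]
eef_rot: [3.14, 0.108, 0.0]
ft_force: [0.2, -1.1, -0.4]
opening: 0.0004
eef z 0.038103308922832056 tip z pct [0.0802 0.0815 0.0834] 1445 box [-0.0245 -0.0715] [ 0.2 -1.1 -0.4]
t 11.225 tcp box [-0.0245 -0.0716] z 0.0381 F box [-0.19  0.48] -0.05
wrist 0.91 [219. 280.] box [-0.0182 -0.0449]
wrist 0.26 [157. 186.] box [ 0.0231 -0.0235]
scene 0.54 [214. 319.] box [ 0.0707 -0.0842]
```

View pics/w8c.png

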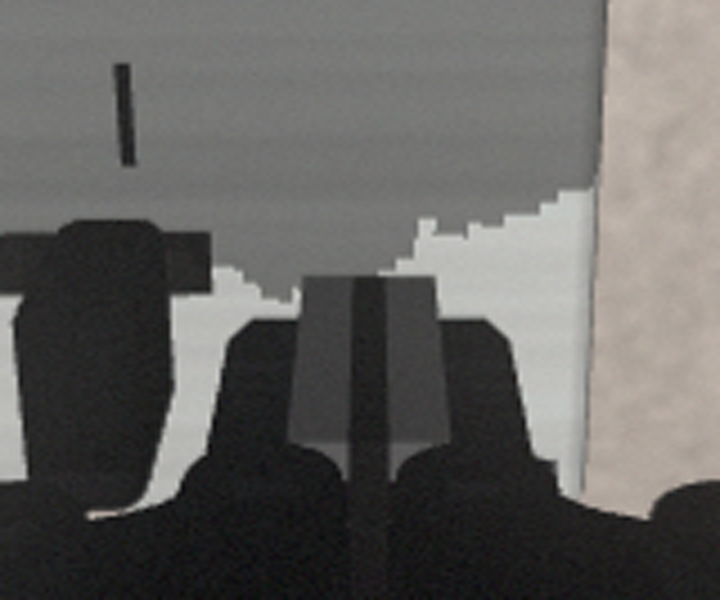

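View pics/s8.png

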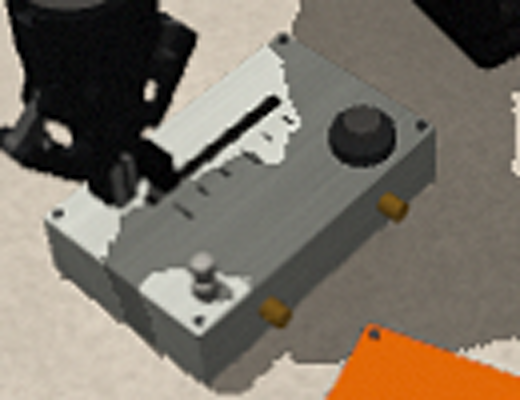

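```bash
python3 -m crank '[0,-0.02,0,0,0,0, 0,-0.02,0,0,0,0, 0,0,0,0,0,0]'|sed -n '2p;4p'
python3 -m crank '[0,-0.02,0,0,0,0, 0,0,0,0,0,0]'|sed -n '2p;4p'
python3 -m crank '[0,-0.02,0,0,0,0, 0,0,0,0,0,0]'|sed -n '2p;4p'
python3 -m crank '[0,-0.02,0,0,0,0, 0,0,0,0,0,0]'|sed -n '2p;4p'
python3 look.py 9;python3 -c "
import cv2;i=cv2.imread('pics/w9.png');cv2.imwrite('pics/w9c.png',cv2.resize(i[190:340,200:360],None,fx=4.5,fy=4,interpolation=2))"
```

```text
eef_pos: [0.5447, -0.297, 0.038]
ft_force: [-0.2, -0.1, 0.2]
eef_pos: [0.5446, -0.296, 0.038]
ft_force: [0.1, 0.5, -0.3]
eef_pos: [0.5445, -0.2951, 0.038]
ft_force: [-0.3, -0.5, 0.4]
eef_pos: [0.5444, -0.294, 0.038]
ft_force: [0.8, -0.6, 0.1]
t 12.55 tcp box [-0.0246 -0.0664] z 0.038 F box [ 0.79 -0.62] 0.07
wrist 0.56 [228. 280.] box [-0.0178 -0.0436]
scene 0.53 [200. 290.] box [-0.0113 -0.0493]
```

View pics/w9c.png

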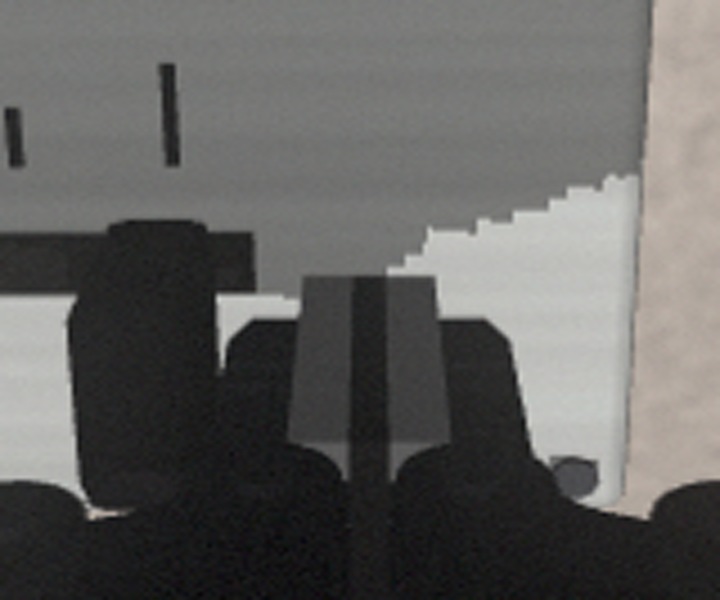

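```bash
python3 -m crank '[0,-0.02,0,0,0,0, 0,0,0,0,0,0]'|sed -n '2p;4p'
python3 -m crank '[0,-0.02,0,0,0,0, 0,0,0,0,0,0]'|sed -n '2p;4p'
python3 -m crank '[0,-0.02,0,0,0,0, 0,0,0,0,0,0]'|sed -n '2p;4p'
python3 look.py 10;python3 -c "
import cv2;i=cv2.imread('pics/w10.png');cv2.imwrite('pics/w10c.png',cv2.resize(i[190:340,200:360],None,fx=4.5,fy=4,interpolation=2))"
```

```text
eef_pos: [0.5444, -0.2931, 0.038]
ft_force: [0.6, -0.2, 0.1]
eef_pos: [0.5443, -0.2921, 0.038]
ft_force: [0.0, -0.7, -0.6]
eef_pos: [0.5443, -0.2911, 0.038]
ft_force: [-0.6, 0.3, -0.3]
t 13.5 tcp box [-0.0246 -0.0635] z 0.038 F box [-0.62  0.35] -0.26
wrist 0.75 [234. 276.] box [-0.0162 -0.0431]
scene 0.56 [201. 292.] box [-0.0068 -0.0505]
```

View pics/w10c.png

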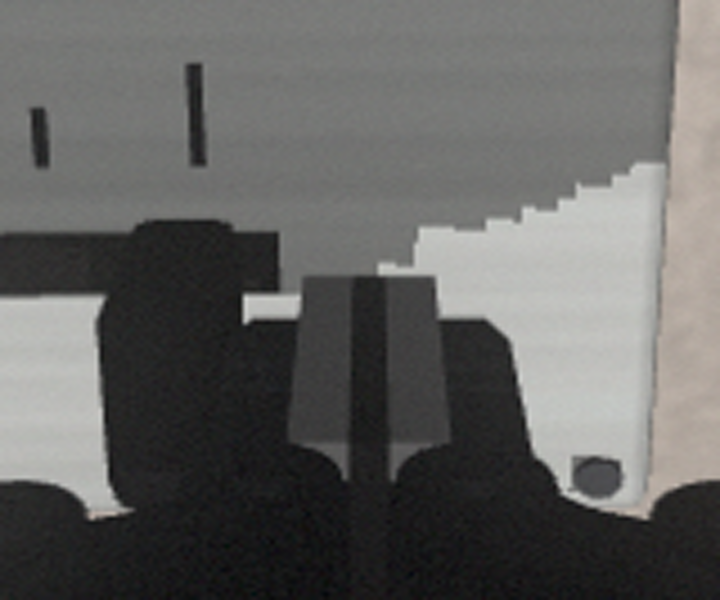

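```bash
python3 -m crank '[0,-0.02,0,0,0,0, 0,0,0,0,0,0]'|sed -n '2p;4p'
python3 -m crank '[0,-0.02,0,0,0,0, 0,0,0,0,0,0]'|sed -n '2p;4p'
python3 -m crank '[0,-0.02,0,0,0,0, 0,0,0,0,0,0]'|sed -n '2p;4p'
python3 -m crank '[0,-0.02,0,0,0,0, 0,0,0,0,0,0]'|sed -n '2p;4p'
python3 look.py 11;python3 -c "
import cv2;i=cv2.imread('pics/w11.png');cv2.imwrite('pics/w11c.png',cv2.resize(i[190:340,200:360],None,fx=4.5,fy=4,interpolation=2))"
```

```text
eef_pos: [0.5442, -0.2903, 0.038]
ft_force: [0.0, -2.0, -0.3]
eef_pos: [0.5442, -0.2894, 0.038]
ft_force: [-0.4, -4.0, -0.9]
eef_pos: [0.5441, -0.2884, 0.0381]
ft_force: [-0.0, -5.0, -0.5]
eef_pos: [0.544, -0.2875, 0.038]
ft_force: [-0.5, -4.8, -1.2]
t 14.7 tcp box [-0.0245 -0.0599] z 0.038 F box [-0.8  -4.79] -1.18
wrist 0.95 [238. 275.] box [-0.0158 -0.0411]
```

View pics/w11c.png

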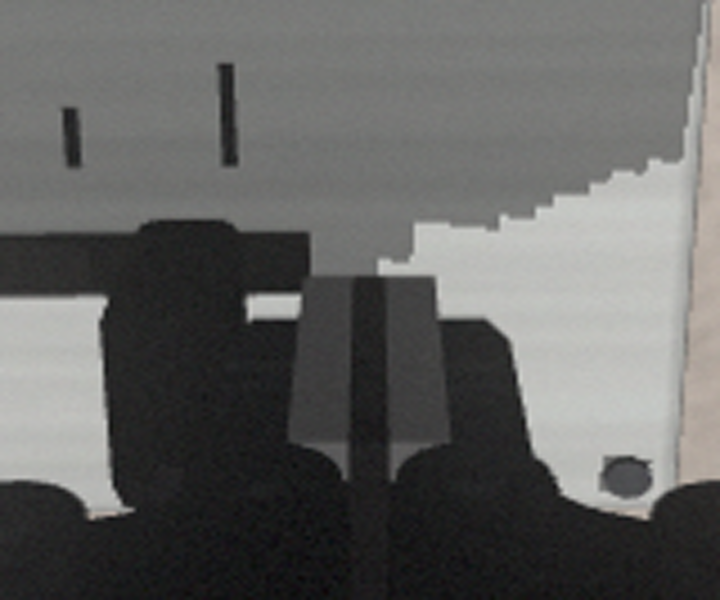

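```bash
python3 -m crank '[0,-0.02,0,0,0,0, 0,-0.02,0,0,0,0, 0,-0.02,0,0,0,0, 0,0,0,0,0,0]'|sed -n '2p;4p'
python3 -m crank '[0,-0.02,0,0,0,0, 0,0,0,0,0,0]'|sed -n '2p;4p'
python3 -m crank '[0,-0.02,0,0,0,0, 0,0,0,0,0,0]'|sed -n '2p;4p'
python3 -m crank '[0,-0.02,0,0,0,0, 0,0,0,0,0,0]'|sed -n '2p;4p'
python3 look.py 12;python3 -c "
import cv2;i=cv2.imread('pics/w12.png');cv2.imwrite('pics/w12c.png',cv2.resize(i[190:340,200:360],None,fx=4.5,fy=4,interpolation=2))"
```

```text
eef_pos: [0.5438, -0.2844, 0.038]
ft_force: [0.3, -5.4, -0.3]
eef_pos: [0.5437, -0.2828, 0.038]
ft_force: [0.0, -2.4, 1.3]
eef_pos: [0.5435, -0.2815, 0.0379]
ft_force: [-0.5, 0.2, 0.1]
eef_pos: [0.5436, -0.2809, 0.038]
ft_force: [-0.0, 0.5, 0.2]
t 16.15 tcp box [-0.0245 -0.0532] z 0.038 F box [0.03 0.53] 0.2
wrist 0.86 [221. 281.] box [-0.0184 -0.0272]
```

View pics/w12c.png

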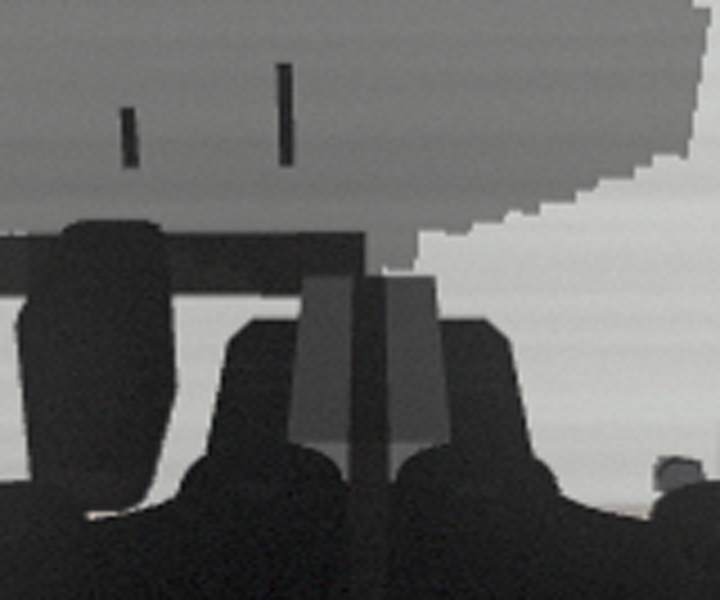

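```bash
python3 -m crank '[0,-0.04,0,0,0,0, 0,-0.04,0,0,0,0, 0,-0.04,0,0,0,0, 0,-0.02,0,0,0,0, 0,-0.02,0,0,0,0, 0,0,0,0,0,0]'|sed -n '2p;4p'
python3 -m crank '[0,-0.02,0,0,0,0, 0,-0.02,0,0,0,0, 0,-0.02,0,0,0,0, 0,0,0,0,0,0]'|sed -n '2p;4p'
python3 -m crank '[0,-0.02,0,0,0,0, 0,-0.02,0,0,0,0, 0,0,0,0,0,0]'|sed -n '2p;4p'
python3 look.py 13
```

```text
eef_pos: [0.5431, -0.2731, 0.038]
ft_force: [-0.0, 0.3, 0.1]
eef_pos: [0.5429, -0.2706, 0.038]
ft_force: [1.2, -5.5, -0.5]
eef_pos: [0.5427, -0.2687, 0.0381]
ft_force: [-1.1, -5.1, -1.0]
t 17.975 tcp box [-0.0245 -0.0411] z 0.0381 F box [-1.42 -4.99] -0.98
wrist 0.75 [235. 275.] box [-0.0155 -0.0211]
scene 0.6 [210. 288.] box [ 0.0019 -0.0292]
```

```bash
python3 -m crank '[0,-0.02,0,0,0,0, 0,-0.02,0,0,0,0, 0,0,0,0,0,0]'|sed -n '2p;4p'
python3 -m crank '[0,-0.02,0,0,0,0, 0,0,0,0,0,0]'|sed -n '2p;4p'
python3 -m crank '[0,-0.02,0,0,0,0, 0,0,0,0,0,0]'|sed -n '2p;4p'
python3 -m crank '[0,-0.01,0,0,0,0, 0,0,0,0,0,0]'|sed -n '2p;4p'
python3 look.py 14
```

```text
eef_pos: [0.5426, -0.2666, 0.0381]
ft_force: [0.1, -5.0, -1.0]
eef_pos: [0.5425, -0.265, 0.038]
ft_force: [-0.2, -3.1, 0.2]
eef_pos: [0.5423, -0.2635, 0.0379]
ft_force: [0.3, -0.8, -0.7]
eef_pos: [0.5423, -0.2634, 0.0379]
ft_force: [-1.2, -0.7, -0.5]
t 19.3 tcp box [-0.0245 -0.0358] z 0.0379 F box [-1.24 -0.58] -0.51
wrist 0.67 [219. 280.] box [-0.018  -0.0089]
scene 0.47 [211. 283.] box [-0.0084 -0.0164]
```

```bash
python3 -m crank '[0,-0.04,0,0,0,0, 0,-0.04,0,0,0,0, 0,-0.04,0,0,0,0, 0,-0.02,0,0,0,0, 0,-0.02,0,0,0,0, 0,0,0,0,0,0]'|sed -n '2p;4p'
python3 -m crank '[0,-0.02,0,0,0,0, 0,-0.02,0,0,0,0, 0,-0.02,0,0,0,0, 0,0,0,0,0,0]'|sed -n '2p;4p'
python3 -m crank '[0,-0.02,0,0,0,0, 0,-0.02,0,0,0,0, 0,0,0,0,0,0]'|sed -n '2p;4p'
python3 look.py 15
```

```text
eef_pos: [0.5418, -0.2557, 0.038]
ft_force: [0.1, 0.5, 0.1]
eef_pos: [0.5417, -0.2531, 0.0381]
ft_force: [-0.8, -4.2, -1.3]
eef_pos: [0.5415, -0.2512, 0.038]
ft_force: [0.5, -5.3, -1.3]
t 21.125 tcp box [-0.0244 -0.0235] z 0.038 F box [ 0.12 -5.36] -1.32
wrist 0.69 [235. 275.] box [-0.0154 -0.0036]
scene 0.74 [250. 283.] box [0.0595 0.0397]
```

```bash
python3 -m crank '[0,-0.02,0,0,0,0, 0,-0.02,0,0,0,0, 0,0,0,0,0,0]'|sed -n '2p;4p'
python3 -m crank '[0,-0.02,0,0,0,0, 0,0,0,0,0,0]'|sed -n '2p;4p'
python3 -m crank '[0,-0.02,0,0,0,0, 0,0,0,0,0,0]'|sed -n '2p;4p'
python3 look.py 16;python3 -c "
import cv2;i=cv2.imread('pics/w16.png');cv2.imwrite('pics/w16c.png',cv2.resize(i[190:340,140:360],None,fx=3.5,fy=3.5,interpolation=2))"
```

```text
eef_pos: [0.5414, -0.2492, 0.0381]
ft_force: [0.3, -5.0, -0.7]
eef_pos: [0.5413, -0.2479, 0.038]
ft_force: [-0.5, -4.4, 0.1]
eef_pos: [0.5411, -0.2461, 0.038]
ft_force: [0.1, -0.7, 0.5]
t 22.2 tcp box [-0.0245 -0.0184] z 0.038 F box [ 0.06 -0.71] 0.52
wrist 0.74 [235. 276.] box [-0.0158  0.0013]
scene 0.38 [213. 283.] box [-0.005 -0.014]
```

View pics/w16c.png

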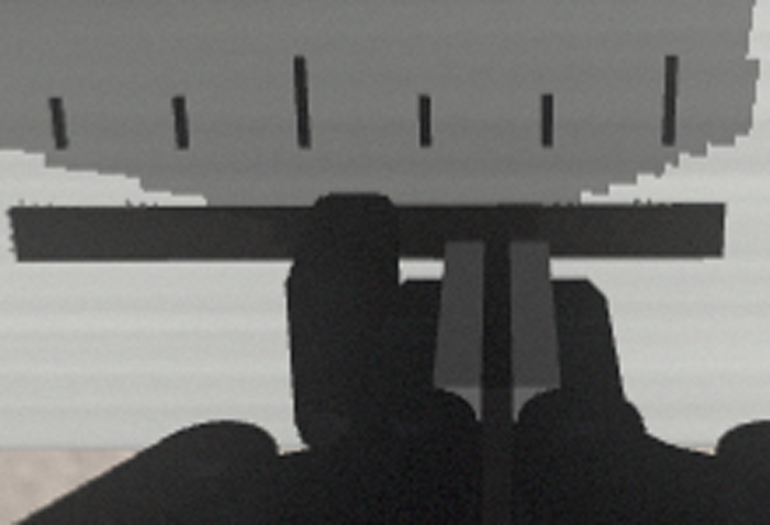

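```bash
python3 -m crank '[0,-0.016,0,0,0,0, 0,0,0,0,0,0]'|sed -n '2p;4p'
python3 look.py 17;python3 -c "
import cv2;i=cv2.imread('pics/w17.png');cv2.imwrite('pics/w17c.png',cv2.resize(i[190:340,140:360],None,fx=3.5,fy=3.5,interpolation=2))"
```

```text
eef_pos: [0.5411, -0.2458, 0.038]
ft_force: [-0.1, -0.0, -0.1]
t 22.65 tcp box [-0.0244 -0.018 ] z 0.038 F box [-0.11 -0.  ] -0.07
wrist 0.72 [213. 280.] box [-0.0177  0.0111]
scene 0.41 [215. 281.] box [-0.0061 -0.0072]
```

View pics/w17c.png

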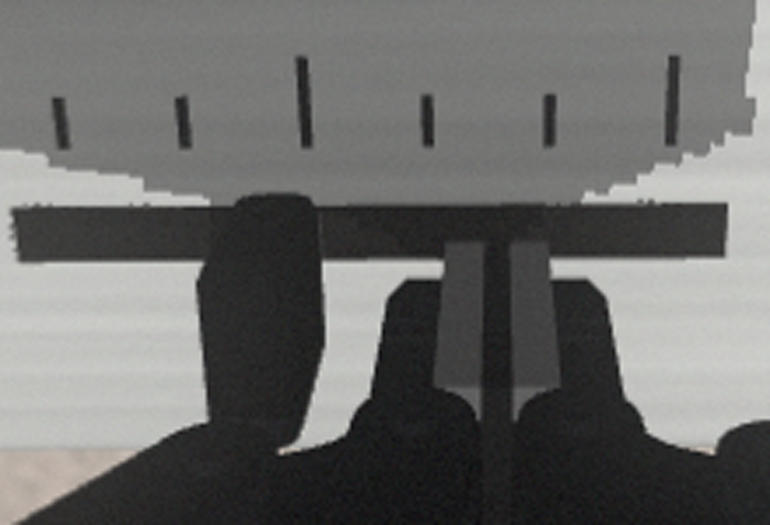

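```bash
python3 -m crank '[0,0.15,0,0,0,0, 0,0.15,0,0,0,0, 0,0,-0.4,0,0,0, 0,0,-0.4,0,0,0, 0,0,-0.4,0,0,0, 0,0,-0.3,0,0,0, 0.32,-0.47,0,0,0,0, 0.32,-0.47,0,0,0,0, 0.32,-0.47,0,0,0,0, 0.33,-0.45,0,0,0,0, 0,0,0,0,0,0, 0,0,0,0,0,0]'
python3 look.py 18
python3 - <<'E'
from h import *
c=np.array([.5642,-.226]);a=.072
R=np.array([[np.cos(a),-np.sin(a)],[np.sin(a),np.cos(a)]])
for cam in('wrist','top'):
  t=ctrl.camera(cam)
  for o in ctrl.outline_of(t,'btn_top')[:3]:
    u,v=o['position'];w=world(t,u,v,.079);print(cam,o['score'],u,v,(R.T@(w[:2]-c)).round(4),world(t,u,v).round(4))
E
```

```text
clock: 24.35
eef_pos: [0.5998, -0.1641, 0.1128]
eef_rot: [3.14, 0.108, -0.001]
ft_force: [-0.4, 0.3, 0.6]
opening: 0.0003
t 24.35 tcp box [0.04   0.0592] z 0.1128 F box [-0.35  0.32] 0.61
wrist 0.67 [347. 300.] box [-0.0113  0.0149]
scene 0.49 [214. 277.] box [-0.0173  0.0002]
wrist 0.88 280.8 216.7 [0.0441 0.0597] [ 0.6035 -0.1633  0.078 ]
wrist 0.53 370.1 232.2 [ 0.0325 -0.0015] [ 0.5882 -0.2322  0.0562]
top 0.48 375.0 162.9 [0.0397 0.0697] [ 0.599  -0.1537  0.0784]
```

View pics/w18.png

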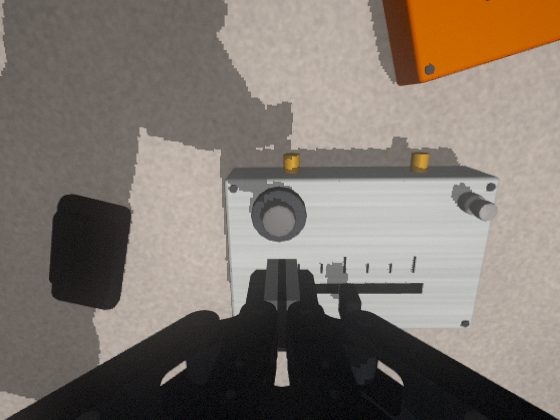

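View pics/s18.png

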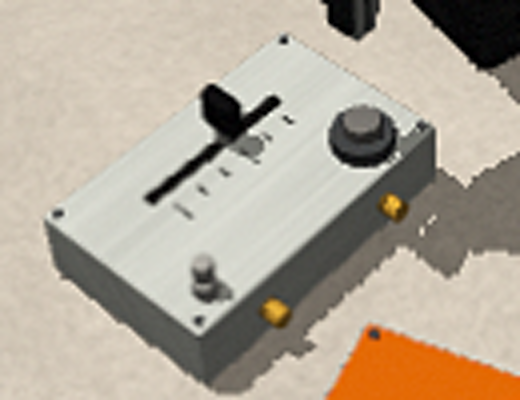

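```bash
python3 -m crank '[0.01,-0.01,0.4,0,0,0, 0.01,0,0.4,0,0,0, 0,0,0.3,0,0,0, 0,0,0.2,0,0,0, 0,0,0,0,0,0, 0,0,0,0,0,0]'
python3 -m crank '[0,0,0.03,0,0,0, 0,0,0.03,0,0,0, 0,0,0,0,0,0]'|sed -n '2p;4p'
python3 look.py 19
```

```text
clock: 25.5
eef_pos: [0.6015, -0.1632, 0.0486]
eef_rot: [3.14, 0.108, 0.001]
ft_force: [-0.3, 1.2, 0.0]
opening: -0.0001
eef_pos: [0.6011, -0.1631, 0.045]
ft_force: [-1.0, 0.3, -0.3]
t 25.875 tcp box [0.0413 0.0601] z 0.045 F box [-1.    0.34] -0.33
wrist 0.65 [382. 369.] box [-0.0052  0.0113]
scene 0.52 [216. 276.] box [-0.0153  0.006 ]
```

View pics/s19.png

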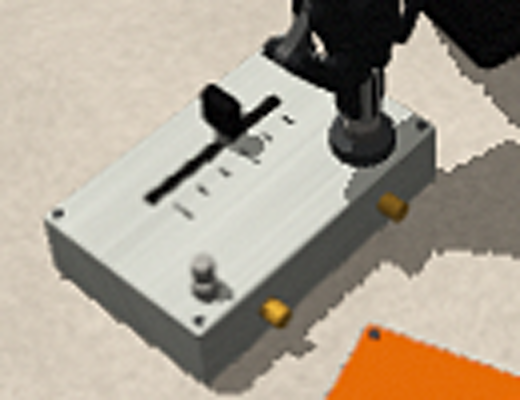

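View pics/w19.png

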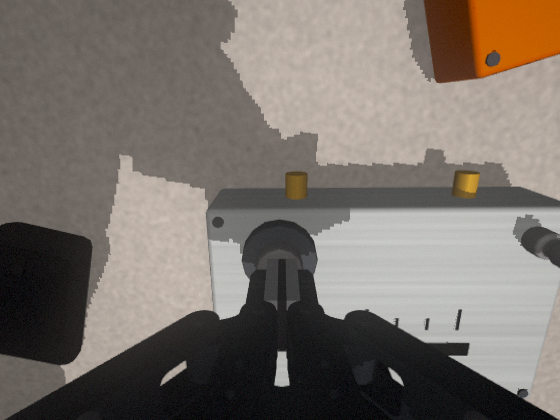

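```bash
python3 -m crank '[0,0,0.03,0,0,0, 0,0,0.03,0,0,0, 0,0,0.02,0,0,0, 0,0,0,0,0,0]'|sed -n '2p;4p'
python3 -m crank '[0,0,0.03,0,0,0, 0,0,0,0,0,0]'|sed -n '2p;4p'
python3 -m crank '[0,0,0.03,0,0,0, 0,0,0,0,0,0]'|sed -n '2p;4p'
python3 -m crank '[0,0,0.03,0,0,0, 0,0,0,0,0,0]'|sed -n '2p;4p'
python3 -m crank '[0,0,0.02,0,0,0, 0,0,0,0,0,0]'|sed -n '2p;4p'
```

```text
eef_pos: [0.601, -0.1631, 0.0409]
ft_force: [-0.1, 0.4, 0.5]
eef_pos: [0.601, -0.1631, 0.0394]
ft_force: [0.1, 0.2, 0.7]
eef_pos: [0.6012, -0.1631, 0.0381]
ft_force: [-0.4, 0.6, 1.9]
eef_pos: [0.6012, -0.1631, 0.0366]
ft_force: [-0.3, 0.1, 2.5]
eef_pos: [0.6012, -0.1632, 0.0356]
ft_force: [-0.1, -0.4, 2.9]
```

```bash
python3 -m crank '[0,0,0.02,0,0,0, 0,0,0,0,0,0]'|sed -n '2p;4p'
python3 -m crank '[0,0,0.02,0,0,0, 0,0,0,0,0,0]'|sed -n '2p;4p'
python3 -m crank '[0,0,0.01,0,0,0, 0,0,0,0,0,0]'|sed -n '2p;4p'
python3 -m crank '[0,0,0.01,0,0,0, 0,0,0,0,0,0]'|sed -n '2p;4p'
```

```text
eef_pos: [0.6012, -0.1631, 0.0345]
ft_force: [-0.6, 0.2, 4.1]
eef_pos: [0.6012, -0.1631, 0.0335]
ft_force: [0.3, -0.1, 4.4]
eef_pos: [0.6012, -0.1631, 0.0331]
ft_force: [-0.1, -1.0, 4.3]
eef_pos: [0.6013, -0.1632, 0.0328]
ft_force: [-1.2, -1.1, 5.9]
```

```bash
python3 -m crank '[0,0,0.01,0,0,0, 0,0,0,0,0,0]'|sed -n '2p;4p'
python3 -m crank '[0,0,0.01,0,0,0, 0,0,0,0,0,0]'|sed -n '2p;4p'
python3 -m crank '[0,0,0.01,0,0,0, 0,0,0,0,0,0]'|sed -n '2p;4p'
```

```text
eef_pos: [0.6013, -0.1631, 0.0327]
ft_force: [-1.4, 0.3, 10.0]
eef_pos: [0.6013, -0.1632, 0.0326]
ft_force: [-3.6, 0.4, 13.9]
eef_pos: [0.6013, -0.1632, 0.0326]
ft_force: [-4.4, 1.1, 17.2]
```

The button has bottomed out: the force rose sharply with no further travel. I release it and check.

```bash
python3 -m crank '[0,0,0,0,0,0, 0,0,-0.06,0,0,0, 0,0,-0.1,0,0,0, 0,0,-0.3,0,0,0, 0,0,-0.4,0,0,0, 0,0,-0.4,0,0,0, 0,0,-0.4,0,0,0, -0.4,-0.4,-0.4,0,0,0, -0.4,-0.4,-0.4,0,0,0, -0.4,-0.4,0,0,0,0, -0.4,-0.4,0,0,0,0, 0,0,0,0,0,0, 0,0,0,0,0,0]'
python3 look.py 20
python3 - <<'E'
from h import *
c=np.array([.5642,-.226]);a=.072
R=np.array([[np.cos(a),-np.sin(a)],[np.sin(a),np.cos(a)]])
for cam in('wrist','top'):
  t=ctrl.camera(cam);save(t,'fin_'+cam+'.png')
  for n,z in(('btn_top',.079),('handle_top',.093),('adaptor',.083)):
   for o in ctrl.outline_of(t,n)[:3]:
    u,v=o['position'];w=world(t,u,v,z);print(cam,n,o['score'].__round__(2),np.round([u,v]),(R.T@(w[:2]-c)).round(4),world(t,u,v).round(4))
E
```

```text
clock: 30.95
eef_pos: [0.5163, -0.089, 0.1545]
eef_rot: [3.14, 0.108, 0.001]
ft_force: [0.4, -0.4, -0.2]
opening: -0.0002
t 30.95 tcp box [-0.0379  0.1401] z 0.1545 F box [ 0.35 -0.42] -0.19
wrist 0.66 [450. 189.] box [-0.0221  0.0161]
scene 0.55 [217. 280.] box [-0.0048 -0.0021]
wrist btn_top 0.82 [390. 100.] [0.0408 0.0621] [ 0.6005 -0.1614  0.0782]
wrist handle_top 0.69 [449. 187.] [-0.0205  0.0167] [ 0.5423 -0.2113  0.092 ]
wrist adaptor 0.39 [555.  87.] [ 0.048  -0.0502] [ 0.6177 -0.2914  0.0579]
top btn_top 0.61 [411.  87.] [ 0.2425 -0.044 ] [ 0.8081 -0.2517  0.0822]
top handle_top 0.44 [456. 324.] [-0.3887 -0.098 ] [ 0.1832 -0.353   0.0891]
```

View pics/fin_wrist.png

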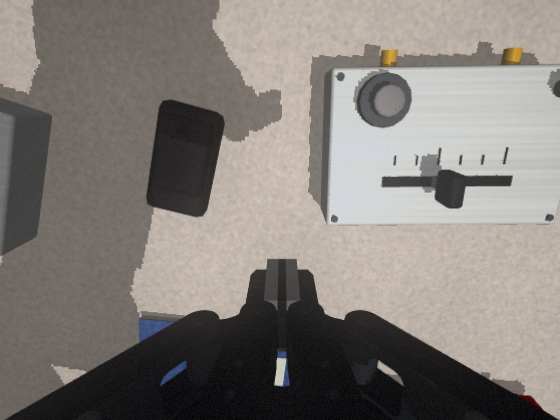

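View pics/s20.png

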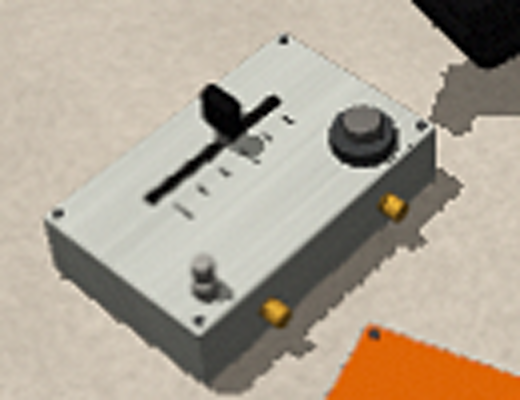

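View pics/fin_top.png

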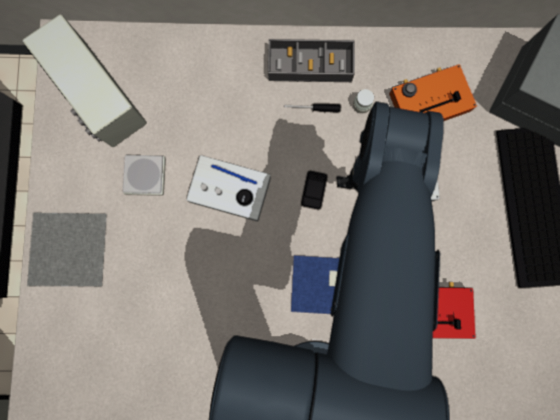

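Run:
```python
from h import *
c=np.array([.5642,-.226]);a=.072
R=np.array([[np.cos(a),-np.sin(a)],[np.sin(a),np.cos(a)]])
t=ctrl.camera('wrist');im=cv2.cvtColor(t['frame'],cv2.COLOR_RGB2BGR)
im=cv2.resize(im[130:230,370:530],None,fx=5,fy=5,interpolation=2)
for yc,col in((.009,(0,255,0)),(.027,(0,0,255))):
  q=[proj(t,[*(c+R@[-.025+dx,yc+dy]),.093]) for dx,dy in((-.013,-.006),(.013,-.006),(.013,.006),(-.013,.006))]
  cv2.polylines(im,[((np.array(q)-[370,130])*5).astype(int)],True,col,1)
cv2.imwrite('pics/chk.png',im)
```

```text
(no output)
```

View pics/chk.png

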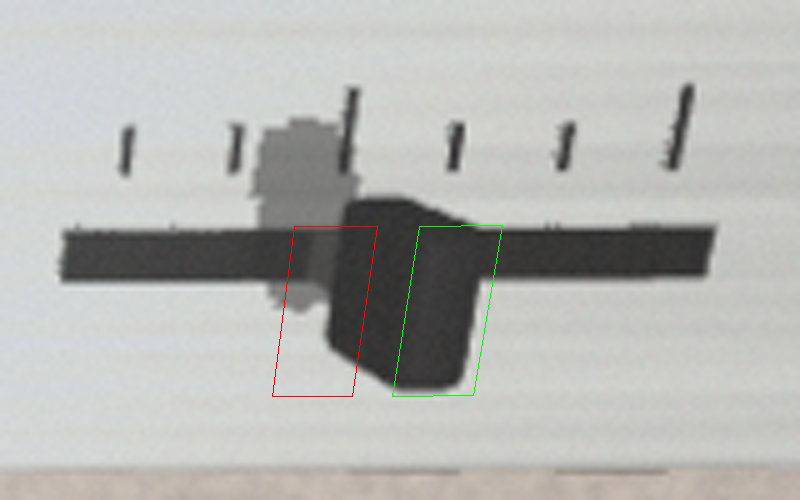

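```bash
python3 -c "
from cell import ctrl;print(ctrl.finish_job(), ctrl.read_state()['clock'])"
```

```text
the job is handed in; nothing more can be done
the job is handed in; nothing more can be done
```

The lever is in the third detent and the button has been pressed fully down and has come back up. I handed the job in at about 31 s.

- **Lever:** I pushed it from its home end with the shut fingertips, in roughly 1 mm steps. It took three separate pushes of about 5 N, each ending in one click. The fingers stopped about 9 mm short of the third-detent contact point. The last overlay shows the grip's top face within about 2–3 mm of where the third detent should put it. The next detent would be 18 mm further on.
- **Button:** It met the fingers and moved about 7 mm against a force rising to about 5 N, then stopped hard at 17 N. After release its top measured 78 mm above the bench, the same as before. The scene view of the lever was unchanged by the press.
- **Other things:** The adaptor, mouse, pen and jar still showed in the final pictures, apparently where they were. The gripper ended clear in the air, reading about zero force.

**Disagreements:**
- **Fingertip height:** The real fingertips ended about 42 mm above the reported TCP. All three cameras showed this, and my first approach passed over the lever without touching it. I corrected the height for everything after that.
- **Lever position:** The networks' positions for the lever were off by up to 8 mm in the final wrist view, and by more in the scene view. I relied on the overlay, the index marks and the force drops instead.

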